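# Index the bangle stand three clicks

## Task

Two bangle-painting stands are on the mat: on the one that holds the wide, chunky bangle, turn the thumb lever three clicks anticlockwise as seen from above, from its first notch to the fourth. Go one notch at a time, letting the lever rest about half a second in each notch, do not run past the fourth, and let go. Leave the other stand's lever (slim bangle) where it is.

Things in the scene. Friction and masses are not known exactly. Their poses are not given: they have to be found in the camera images.
- wide_stand: Fixed stand of the wide bangle: aluminium disc 170 mm across, 18 mm high, five slots (notches) on the near rim. Origin: on the lever's vertical pivot, at table height; z up, x away from the robot, y to its left, turned up to 0.35 rad. On the pivot a white bangle 36 mm tall, 94 mm across, its ring 15 mm thick, top at 73 mm; the slim stand is alike but its bangle is 8 mm tall, 72 mm across, 4 mm thick.
- wide_knob (a point): Centre of the top of the wide stand's thumb knob: upright wooden cylinder 20 mm across at the end of its flat lever, 120 mm from the pivot axis, top 86 mm and foot (lever's upper face) 31 mm above the table. It moves in a level circle about the pivot; it starts on the near side, to the robot's left of the pivot.
- wide_lever (a joint): Angle of the wide stand's lever, rad, growing anticlockwise from above (knob goes to the robot's right). Notches at 0, 0.40, 0.80, 1.20, 1.60; starts in the first (0), stops just past the fifth. A spring holds it in each notch: about 4 N at the knob takes it over the crest half-way, then it pulls itself into the next. Target 1.20.
- slim_lever (a joint): Angle of the other stand's lever, rad, relative to where it stands at the start; bystander, to stay at 0.
Mind the look-alikes: they are no part of the job. What is shaped like the wide_stand but pink is not meant.

How it is judged:
By the outcome, as a careful person would: the job done as asked, in the order asked, and still so for the second after the job is handed in, with the robot touching nothing.
It also fails if it takes over 42 s, if anything falls off the work surface, if the arm or the gripper's body presses on something with over 40 N, if the wrist force passes 120 N, or if a joint passes its speed limit or range.

## Robot

A 6-joint arm with a two-finger parallel gripper is mounted at the origin on the work surface. World frame = base frame: x ahead of the robot, y to its left, z up, the work surface at z = 0. Lengths are in mm, angles in rad, forces in N, time in s.
With the tool pointing down it reaches from about 350 to 850 mm from the base axis. Payload 8.1 kg.
Tool frame: the origin (TCP) lies between the finger pads; the fingertips stand 11 mm ahead of it and the grasp point (between the pads) lies 8 mm behind it (ctrl.finger_overhang is the z of the fingertips in the tool frame, in mm); z points along the fingers, x is the direction in which the jaws open and shut, and the axes are right-handed (so a half turn about z gives the same grasp; the last joint's range is limited). The gripper opens to 85 mm and grips with 20 to 120 N. Pads are 22 mm wide; open, the fingers measure 114 mm over their backs; the gripper's body (76 mm by 85 mm) begins 54 mm behind the grasp point. The pads swing forward as they close: fully open they stand 13 mm farther back than shut.
Start: joints at [1.116, 0.13, 1.488, -0, 1.523, -0.085], TCP at [216.836, 559.453, 242.292] pointing down, gripper open.
Joint ranges: [-2.96, 2.96], [-0.89, 2.26], [0.02, 2.5], [-1.34, 4.48], [0, 2.73], [-2.66, 2.66]. Speed limits (rad/s): [2.39, 2.39, 2.79, 3.14, 3.14, 3.14].

## Interface

Orientations are given as a unit quaternion [w, x, y, z].
In Python, from plant import ctrl gives the robot as it stands.
- The arm moves only by the tool drive_tool, never from a script. Its argument "plan" is a list of rows, each an object with "dp": the shift along the world's x, y, z in units of 30 mm (1.0 is 30 mm), a list of three; "yaw": the turn about the world's z in degrees. A call has 1 to 10 rows; each row shifts and turns the commanded pose from where the row before left it; what a row does not reach is not made up. A row lasts 1/8 s, in which the tool goes at most 62.5 mm and 10.7 degrees, less where a joint would pass 70% of its speed; a pose out of reach is approached as far as the arm can. A call is refused whole if a number of a shift passes 1 or a number of a turn 10.7, either way. A call with a gripper value outside its range is refused whole. "gripper" is the opening, from 0 (shut) to 1 (fully open), set as the call begins (left out, the last holds). The fingers move at their own pace and stop on an object; the grip force is fixed at half the most. Time passes only in rows, so rows that do not move let the fingers close. It gives the time, the measured TCP pose, the force and the opening at its end, in the units of the state.
- ctrl.get_obs(): the state, without advancing time (a new reading comes with each control period).
- ctrl.read_camera(name): name is "scene" or "top"; returns the picture (384x512x3 uint8, blue, green, red); there is no depth.
- ctrl.camera_params(name): a dict with "fx", "fy", "cx", "cy" (pixels), "world_to_cam" (4x4, takes a point from world to camera coordinates). Camera axes: x right, y down, z forward; pixel columns grow to the right and rows downward; lengths in mm; the calibration is good to about 2 mm. A picture is of the moment at which its call begins. camera_params takes no time and is no camera call.
- ctrl.hand_in(): hands the job in, once; it reports no verdict.
The state is a dict: "time_s": time; "q": joint angles; "qvel": joint speeds; "tau": joint torques, N m; "tcp_pos": TCP position; "tcp_rot": TCP orientation; "wrist_force": force on the tool from outside, world axes, zero at the start; "ft_torque": the same for the moment, N m; "gripper_width": finger opening in mm.
Only numpy, scipy, OpenCV 4.12 (cv2) and the standard library are available. Lean on these libraries where they do the work, as an engineer would, in place of code of your own. Each camera call takes 0.05 s, during which the arm holds its last target. There are 200 camera calls.

## Working session

There is one attempt and no reset: what is moved stays moved. The work goes in short steps, Python scripts to look and compute and a tool call to move; the robot and the scene stay as the last step left them, time stands still between calls to the robot, and variables do not carry over. Pictures are saved under pics/ and viewed, about 8 in all and at most 12, crops included, and the job is handed in when it is done.

Besides the shell and the picture viewer there is one more tool, called after ">>>" as name([rows], argument=value, ...), one row to a line, values as JSON. drive_tool: Moves the arm, as the interface text tells. Its arguments: {"type":"object","properties":{"plan":{"type":"array"},"gripper":{"type":"number"}},"required":["plan"]}

```bash
mkdir -p pics
python3 - <<'E'
from plant import ctrl
import cv2,numpy as np
for n in("top","scene"):
    cv2.imwrite(f"pics/{n}0.png",ctrl.read_camera(n)); p=ctrl.camera_params(n); print(n,p["fx"],p["fy"],p["cx"],p["cy"],np.round(p["world_to_cam"],4).tolist())
o=ctrl.get_obs();print(o["time_s"],o["tcp_pos"],o["tcp_rot"],o["gripper_width"])
E
```

```text
top 376.46968235408474 376.46968235408474 264.5716559000416 192.80765352779343 [[0.023, -0.9997, -0.0067, -178.5948], [-0.98, -0.0213, -0.198, 533.897], [0.1978, 0.0111, -0.9802, 1001.7716], [0.0, 0.0, 0.0, 1.0]]
scene 363.221401777316 363.221401777316 262.4590250660072 192.6855003025546 [[-0.254, 0.9672, -0.0013, 311.5889], [0.7952, 0.208, -0.5696, -332.6931], [-0.5507, -0.1457, -0.8219, 1562.8821], [0.0, 0.0, 0.0, 1.0]]
0.1 [216.61464998 559.01754954 241.34629003] [ 4.19967081e-04  8.25040516e-01  5.65072947e-01 -7.31026211e-04] 85.51753930668669
```

View pics/top0.png

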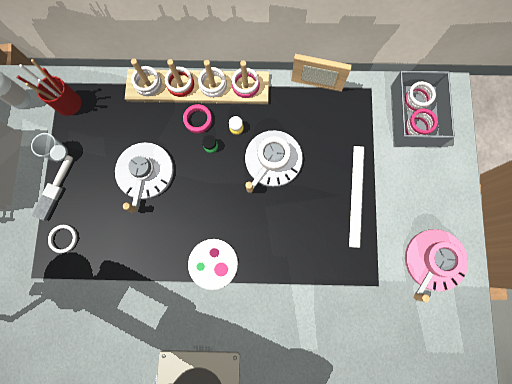

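View pics/scene0.png

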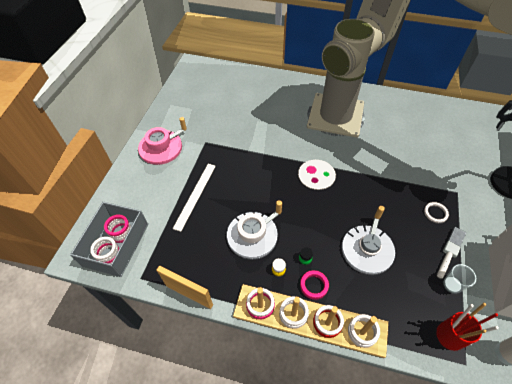

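The top view shows the wide-bangle stand near (273,157), with its knob near (249,187). The slim stand is at (143,168), and the pink look-alike at (437,260). In the scene view the wide stand is at (252,230) and its knob at (279,205). Next I'll zoom in for a precise fix.

```bash
cat > h.py <<'E'
import numpy as np,cv2
from plant import ctrl
def proj(n,P):
    p=ctrl.camera_params(n);W=np.array(p["world_to_cam"]);P=np.atleast_2d(P)
    c=P@W[:3,:3].T+W[:3,3]
    return np.c_[p["fx"]*c[:,0]/c[:,2]+p["cx"],p["fy"]*c[:,1]/c[:,2]+p["cy"]]
def ray(n,uv,z):
    p=ctrl.camera_params(n);W=np.array(p["world_to_cam"]);R=W[:3,:3];o=-R.T@W[:3,3]
    d=R.T@np.array([(uv[0]-p["cx"])/p["fx"],(uv[1]-p["cy"])/p["fy"],1]);return o+d*(z-o[2])/d[2]
E
python3 - <<'E'
from h import *
t=cv2.imread("pics/top0.png");s=cv2.imread("pics/scene0.png")
a=cv2.resize(t[120:210,230:310],None,fx=5,fy=5,interpolation=cv2.INTER_CUBIC)
b=cv2.resize(s[190:265,215:295],None,fx=5,fy=5,interpolation=cv2.INTER_CUBIC)
im=np.zeros((450,800,3),np.uint8);im[:,:400]=a;im[:375,400:]=b
cv2.imwrite("pics/z0.png",im)
# white disc blob fit in each image at z=18
for n,i,c in(("top",t,(273,157)),("scene",s,(252,230))):
    m=(i.min(2)>100).astype(np.uint8)
    if n=="top": m[:, :200]=0
    k,l,st,ce=cv2.connectedComponentsWithStats(m)
    j=np.bincount(l[c[1]-15:c[1]+15,c[0]-15:c[0]+15].ravel())[1:].argmax()+1
    cs,_=cv2.findContours((l==j).astype(np.uint8),0,1);h=cv2.convexHull(cs[0])
    print(n,st[j],[ray(n,ce[j],18).round(1)])
    w=np.array([ray(n,q[0],18)[:2] for q in cs[0]],np.float32)
    print(cv2.minEnclosingCircle(w), cv2.fitEllipse(w))
print(ray("top",(249,186),86),ray("scene",(279,203),86))
E
```

```text
top [ 245  130   58   59 2554] [array([ 649.2, -187. ,   18. ])]
((638.487060546875, -176.73960876464844), 103.4286880493164) ((647.6771240234375, -185.75743103027344), (163.25042724609375, 189.23269653320312), 52.98309326171875)
scene [ 227  212   51   47 1892] [array([ 655.8, -185.3,   18. ])]
((640.215087890625, -177.44590759277344), 102.15386962890625) ((650.7611083984375, -184.71673583984375), (165.4896697998047, 185.12808227539062), 62.91939926147461)
[ 549.03506001 -124.17606457   86.        ] [ 554.34955121 -119.76066003   86.        ]
```

View pics/z0.png

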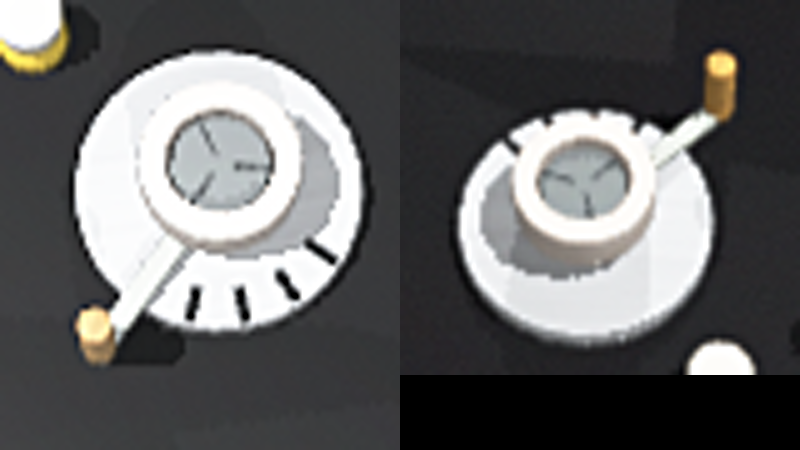

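Run:
```python
from h import *
from scipy.optimize import least_squares
f=lambda n,x0,y0,u,v:(n,((u+.5)/5-.5+x0,(v+.5)/5-.5+y0))
T=lambda u,v:f("top",230,120,u,v)[1];S=lambda u,v:f("scene",215,190,u-400,v)[1]
print("bangle",ray("top",T(220,163),73),ray("scene",S(585,182),73))
print("disc",ray("top",T(219,190),18),ray("scene",S(586,220),18))
print("knob",ray("top",T(95,318),86),ray("scene",S(720,61),86))
# wood mask check
for n,t,(x0,y0,w,h) in(("top","pics/top0.png",(240,175,20,25)),("scene","pics/scene0.png",(272,195,16,25))):
    i=cv2.imread(t)[y0:y0+h,x0:x0+w].astype(int);m=(i[...,2]-i[...,0])>50
    v,u=np.nonzero(m);print(n,u.min()+x0,u.max()+x0,v.min()+y0,v.max()+y0,len(u),u.mean()+x0,v.mean()+y0)
obs=[("top",T(220,163),73,0),("scene",S(585,182),73,0),("top",T(219,190),18,0),("scene",S(586,220),18,0),("top",T(95,318),86,1),("scene",S(720,61),86,1)]
def r(p):
    o=[]
    for n,uv,z,k in obs:
        q=[p[0]+k*120*np.cos(p[2]),p[1]+k*120*np.sin(p[2]),z];o.append((proj(n,q)[0]-uv))
    return np.ravel(o)
s=least_squares(r,[650,-186,2.5]);print(s.x,s.fun.round(2))
for k in range(5):
    a=s.x[2]+.4*k;print(k,s.x[0]+120*np.cos(a),s.x[1]+120*np.sin(a))
```

```text
bangle [ 650.49276272 -189.50045646   73.        ] [ 654.37536908 -186.37505877   73.        ]
disc [ 651.30565017 -189.82140926   18.        ] [ 652.65221014 -187.64232807   18.        ]
knob [ 556.82382618 -122.84155047   86.        ] [ 550.05241913 -122.13575247   86.        ]
top 245 252 182 191 63 248.73015873015873 186.38095238095238
scene 276 282 200 213 77 278.5844155844156 206.3116883116883
[ 652.5852465  -188.96785327    2.54668003] [-0.18 -0.72 -0.62 -0.65 -0.28 -0.42 -0.38 -0.11 -0.45  1.29 -0.09  0.79]
0 553.2015498817825 -121.71548642861013
1 534.8574948915448 -165.72615580811447
2 535.1000632818534 -213.40617817905022
3 553.890958837474 -257.2279263976536
4 588.2635123244938 -290.2729099730599
```

>>> drive_tool([
  {"dp": [0.45,-0.91,0],"yaw": -7.7},
  {"dp": [0.45,-0.91,0],"yaw": -7.7},
  {"dp": [0.45,-0.91,0],"yaw": -7.7},
  {"dp": [0.45,-0.91,0],"yaw": -7.7},
  {"dp": [0.45,-0.91,0],"yaw": -7.7},
  {"dp": [0.45,-0.91,0],"yaw": -7.7},
  {"dp": [0.45,-0.91,0],"yaw": -7.7},
  {"dp": [0.45,-0.91,0],"yaw": -7.7},
  {"dp": [0.45,-0.91,0],"yaw": -7.7},
  {"dp": [0.45,-0.91,0],"yaw": -7.7},
], gripper=0.55)

```text
time_s: 1.35
tcp_pos: [351.9, 285.4, 241.9]
tcp_rot: [0.0, 0.997, -0.074, -0.0]
wrist_force: [0.7, 0.4, 0.8]
gripper_width: 46.9
```

>>> drive_tool([
  {"dp": [0.45,-0.91,0],"yaw": -7.7},
  {"dp": [0.45,-0.91,0],"yaw": -7.7},
  {"dp": [0.45,-0.91,0],"yaw": -7.7},
  {"dp": [0.45,-0.91,0],"yaw": -7.7},
  {"dp": [0.45,-0.91,0],"yaw": -7.7},
  {"dp": [0.45,-0.91,0],"yaw": -7.7},
  {"dp": [0.45,-0.91,0],"yaw": -7.7},
  {"dp": [0.45,-0.91,0],"yaw": -7.7},
  {"dp": [0.45,-0.91,0],"yaw": -7.7},
  {"dp": [0.45,-0.91,0],"yaw": -7.7},
])

```text
time_s: 2.6
tcp_pos: [486.9, 12.5, 241.9]
tcp_rot: [0.0, 0.735, -0.678, -0.0]
wrist_force: [-0.5, 0.4, 0.4]
gripper_width: 46.8
```

>>> drive_tool([
  {"dp": [0.45,-0.91,0],"yaw": -7.7},
  {"dp": [0.45,-0.91,0],"yaw": -7.7},
  {"dp": [0.45,-0.91,0],"yaw": -7.7},
  {"dp": [0.45,-0.91,-0.5],"yaw": -7.7},
  {"dp": [0.4,-0.8,-0.5],"yaw": -7.7},
  {"dp": [0,0,-0.9],"yaw": 0},
  {"dp": [0,0,-0.9],"yaw": 0},
  {"dp": [0,0,0],"yaw": 0},
])

```text
time_s: 3.6
tcp_pos: [550.7, -119.2, 155.2]
tcp_rot: [-0.002, -0.472, 0.882, 0.002]
wrist_force: [-0.1, -0.9, 0.6]
gripper_width: 47.0
```

Run:
```python
from h import *
o=ctrl.get_obs();q=o["tcp_rot"];print(o["time_s"],o["tcp_pos"],np.degrees(2*np.arctan2(q[2],q[1])),o["q"])
t=ctrl.read_camera("top");s=ctrl.read_camera("scene")
im=np.zeros((450,800,3),np.uint8)
im[:,:400]=cv2.resize(t[120:210,230:310],None,fx=5,fy=5,interpolation=cv2.INTER_CUBIC)
im[:,400:]=cv2.resize(s[150:240,235:315],None,fx=5,fy=5,interpolation=cv2.INTER_CUBIC)
cv2.imwrite("pics/z1.png",im)
```

```text
3.6 [ 550.67050403 -119.17990018  155.1804764 ] 236.30087055104437 [-3.04143022e-01  9.53923017e-02  1.68718275e+00  6.89468951e-06
  1.36511015e+00  1.85481264e+00]
```

View pics/z1.png

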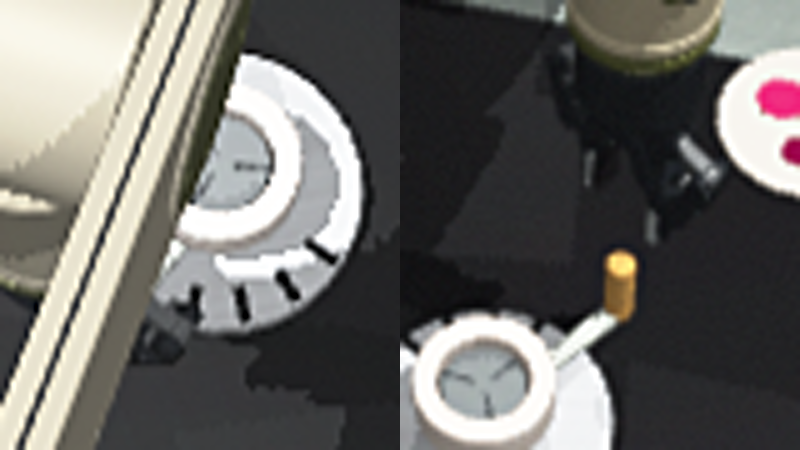

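The scene view shows the gripper above and astride the knob, and the lever is still in its first notch. I'll correct by about 3 mm and go down around the knob.

>>> drive_tool([
  {"dp": [0.08,-0.08,-0.4],"yaw": 0},
  {"dp": [0,0,-0.6],"yaw": 0},
  {"dp": [0,0,-0.6],"yaw": 0},
  {"dp": [0,0,-0.6],"yaw": 0},
  {"dp": [0,0,-0.5],"yaw": 0},
  {"dp": [0,0,-0.4],"yaw": 0},
  {"dp": [0,0,0],"yaw": 0},
])

```text
time_s: 4.58
tcp_pos: [554.4, -121.9, 63.9]
tcp_rot: [-0.001, -0.472, 0.882, 0.001]
wrist_force: [0.8, 0.0, 1.1]
gripper_width: 47.1
```

>>> drive_tool([
  {"dp": [0,0,0],"yaw": 0},
  {"dp": [0,0,0],"yaw": 0},
  {"dp": [0,0,0],"yaw": 0},
], gripper=0.34)

```text
time_s: 4.95
tcp_pos: [555.7, -122.3, 66.0]
tcp_rot: [0.0, -0.472, 0.882, -0.0]
wrist_force: [-0.3, -0.4, -0.5]
gripper_width: 29.1
```

Run:
```python
from h import *
s=ctrl.read_camera("scene")
cv2.imwrite("pics/z2.png",cv2.resize(s[175:255,215:315],None,fx=6,fy=6,interpolation=cv2.INTER_CUBIC))
```

```text
(no output)
```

View pics/z2.png

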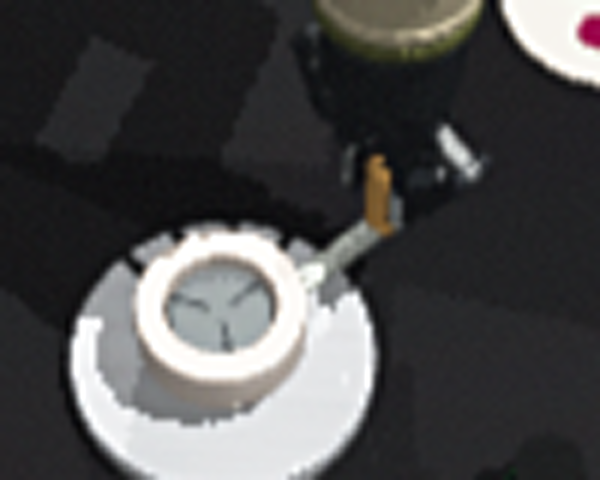

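The knob sits between the jaws with the lever still in its first notch. I'll make the first click along the arc and then rest.

>>> drive_tool([
  {"dp": [-0.1,-0.17,0],"yaw": 2.9},
  {"dp": [-0.1,-0.17,0],"yaw": 2.9},
  {"dp": [-0.09,-0.18,0],"yaw": 2.9},
  {"dp": [-0.09,-0.18,0],"yaw": 2.9},
  {"dp": [-0.07,-0.19,0],"yaw": 2.8},
  {"dp": [-0.07,-0.19,0],"yaw": 2.8},
  {"dp": [-0.05,-0.2,0],"yaw": 2.8},
  {"dp": [-0.05,-0.2,0],"yaw": 2.9},
  {"dp": [0,0,0],"yaw": 0},
  {"dp": [0,0,0],"yaw": 0},
])

```text
time_s: 6.25
tcp_pos: [536.7, -166.4, 65.4]
tcp_rot: [0.0, -0.637, 0.771, -0.0]
wrist_force: [-0.6, 0.7, 0.7]
gripper_width: 29.0
```

Run:
```python
from h import *
s=ctrl.read_camera("scene");o=ctrl.get_obs();print(o["time_s"],o["tcp_pos"],o["wrist_force"])
cv2.imwrite("pics/z3.png",cv2.resize(s[175:255,195:295],None,fx=6,fy=6,interpolation=cv2.INTER_CUBIC))
for k in(1,1.5,2):
    a=2.547+.4*k;print(k,[(proj("scene",[652.6+120*np.cos(a),-189+120*np.sin(a),z])[0]-[195,175])*6 for z in(86,31)])
```

```text
6.3 [ 536.68010611 -166.34910856   65.33527443] [ 0.4635162  -0.13047385  0.24963373]
1 [array([431.99183203, 122.40037361]), array([431.1443688 , 175.70469124])]
1.5 [array([391.91635797, 110.32377347]), array([392.49654868, 163.85944871])]
2 [array([349.92448039, 105.08008544]), array([351.99390743, 158.71426967])]
```

View pics/z3.png

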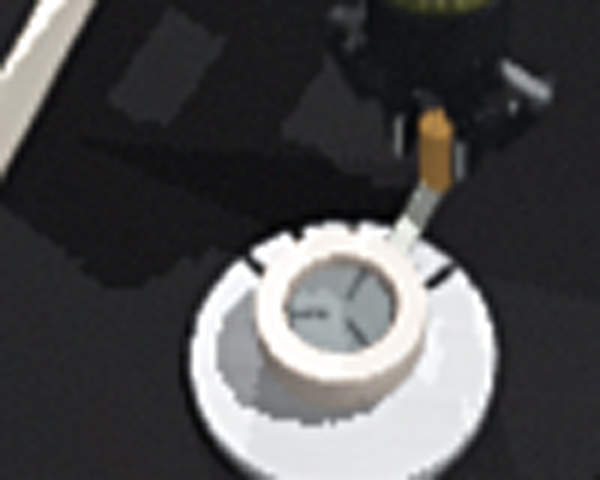

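The knob top is at crop (436,120), against a predicted (432,122) for the second notch, and it hangs free between the jaws. I'll rest a little longer and make the second click.

>>> drive_tool([
  {"dp": [0,0,0],"yaw": 0},
  {"dp": [0,0,0],"yaw": 0},
  {"dp": [-0.03,-0.2,0],"yaw": 2.9},
  {"dp": [-0.03,-0.2,0],"yaw": 2.9},
  {"dp": [-0.01,-0.2,0],"yaw": 2.9},
  {"dp": [-0.01,-0.2,0],"yaw": 2.8},
  {"dp": [0.01,-0.2,0],"yaw": 2.8},
  {"dp": [0.01,-0.2,0],"yaw": 2.8},
  {"dp": [0.03,-0.2,0],"yaw": 2.9},
  {"dp": [0.03,-0.2,0],"yaw": 2.9},
])

```text
time_s: 7.55
tcp_pos: [536.7, -214.7, 65.3]
tcp_rot: [-0.0, 0.778, -0.628, -0.0]
wrist_force: [1.0, 0.1, -0.1]
gripper_width: 29.3
```

>>> drive_tool([
  {"dp": [0,0,0],"yaw": 0},
  {"dp": [0,0,0],"yaw": 0},
  {"dp": [0,0,0],"yaw": 0},
])

```text
time_s: 7.92
tcp_pos: [536.6, -214.3, 65.3]
tcp_rot: [-0.0, 0.778, -0.629, -0.0]
wrist_force: [-0.1, -0.5, 0.9]
gripper_width: 28.9
```

Run:
```python
from h import *
s=ctrl.read_camera("scene");o=ctrl.get_obs();print(o["time_s"],o["tcp_pos"],o["wrist_force"],o["q"])
cv2.imwrite("pics/z4.png",cv2.resize(s[175:255,195:295],None,fx=6,fy=6,interpolation=cv2.INTER_CUBIC))
```

```text
7.975 [ 536.60361524 -214.27499858   65.25637248] [-0.45250276  0.54072025 -0.34206494] [-4.68690819e-01  2.25583133e-01  1.71773212e+00  7.94943454e-05
  1.19842989e+00  8.90926995e-01]
```

View pics/z4.png

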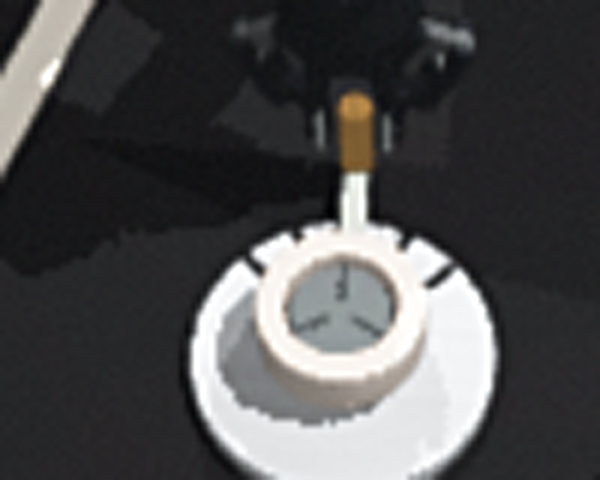

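The knob is at (355,103), against a predicted (350,105) for the third notch, and it is centred between the jaws. Now the third click.

>>> drive_tool([
  {"dp": [0,0,0],"yaw": 0},
  {"dp": [0.05,-0.19,0],"yaw": 2.9},
  {"dp": [0.05,-0.19,0],"yaw": 2.9},
  {"dp": [0.07,-0.19,0],"yaw": 2.9},
  {"dp": [0.07,-0.19,0],"yaw": 2.8},
  {"dp": [0.09,-0.18,0],"yaw": 2.8},
  {"dp": [0.09,-0.18,0],"yaw": 2.8},
  {"dp": [0.1,-0.17,0],"yaw": 2.9},
  {"dp": [0.1,-0.17,0],"yaw": 2.9},
  {"dp": [0,0,0],"yaw": 0},
])

```text
time_s: 9.22
tcp_pos: [555.3, -258.6, 65.3]
tcp_rot: [0.0, 0.887, -0.462, 0.0]
wrist_force: [-0.0, 0.4, 0.9]
gripper_width: 28.8
```

>>> drive_tool([
  {"dp": [0,0,0],"yaw": 0},
  {"dp": [0,0,0],"yaw": 0},
  {"dp": [0,0,0],"yaw": 0},
])

```text
time_s: 9.6
tcp_pos: [555.2, -258.2, 65.3]
tcp_rot: [-0.0, 0.887, -0.462, -0.0]
wrist_force: [0.8, -0.5, 0.1]
gripper_width: 29.4
```

Run:
```python
from h import *
s=ctrl.read_camera("scene");o=ctrl.get_obs();print(o["time_s"],o["tcp_pos"],o["wrist_force"])
cv2.imwrite("pics/z5.png",cv2.resize(s[175:255,195:295],None,fx=6,fy=6,interpolation=cv2.INTER_CUBIC))
a=2.547+1.2;print((proj("scene",[652.6+120*np.cos(a),-189+120*np.sin(a),86])[0]-[195,175])*6)
```

```text
9.65 [ 555.2118866  -258.19180463   65.31881105] [ 0.56040998 -0.32247102 -0.08633177]
[265.83295166 115.46549968]
```

View pics/z5.png

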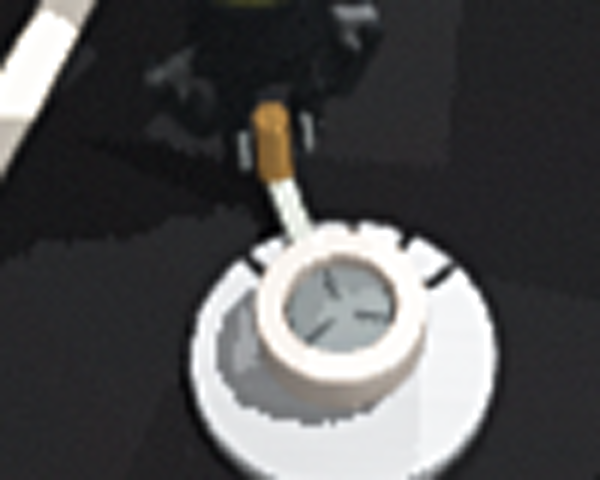

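The knob is at (270,112), against a predicted (266,115), so the lever is in the fourth notch. I'll open the jaws, go straight up and back away.

>>> drive_tool([
  {"dp": [0,0,0],"yaw": 0},
  {"dp": [0,0,0],"yaw": 0},
  {"dp": [0,0,0.4],"yaw": 0},
  {"dp": [0,0,0.7],"yaw": 0},
  {"dp": [0,0,0.9],"yaw": 0},
  {"dp": [0,0,0.9],"yaw": 0},
  {"dp": [0,0,0.9],"yaw": 0},
  {"dp": [0,0,0.9],"yaw": 0},
  {"dp": [0,0,0.9],"yaw": 0},
], gripper=0.6)

```text
time_s: 10.78
tcp_pos: [555.5, -258.5, 236.5]
tcp_rot: [0.0, 0.887, -0.462, 0.001]
wrist_force: [0.7, 0.7, -0.3]
gripper_width: 51.1
```

>>> drive_tool([
  {"dp": [-0.6,0.9,0],"yaw": 0},
  {"dp": [-0.6,0.9,0],"yaw": 0},
  {"dp": [-0.6,0.9,0],"yaw": 0},
  {"dp": [-0.6,0.9,0],"yaw": 0},
  {"dp": [-0.6,0.9,0],"yaw": 0},
  {"dp": [0,0.9,0],"yaw": 0},
  {"dp": [0,0.9,0],"yaw": 0},
  {"dp": [0,0,0],"yaw": 0},
])

```text
time_s: 11.78
tcp_pos: [465.6, -68.1, 235.3]
tcp_rot: [-0.0, 0.888, -0.461, 0.001]
wrist_force: [-0.6, -1.2, -0.2]
gripper_width: 51.2
```

Run:
```python
from h import *
t=ctrl.read_camera("top");s=ctrl.read_camera("scene");o=ctrl.get_obs();print(o["time_s"],o["tcp_pos"],o["wrist_force"])
im=np.zeros((460,800,3),np.uint8)
for r,a,c in((0,s,(190,180)),(230,cv2.imread("pics/scene0.png"),(190,180))):
    im[r:r+230,:]=cv2.resize(a[c[1]:c[1]+69,c[0]:c[0]+240],(800,230),interpolation=cv2.INTER_CUBIC)
cv2.imwrite("pics/z6.png",im)
```

```text
11.875 [465.61842814 -69.64303674 234.67089382] [ 0.27600998 -0.0226133   0.12711296]
```

View pics/z6.png

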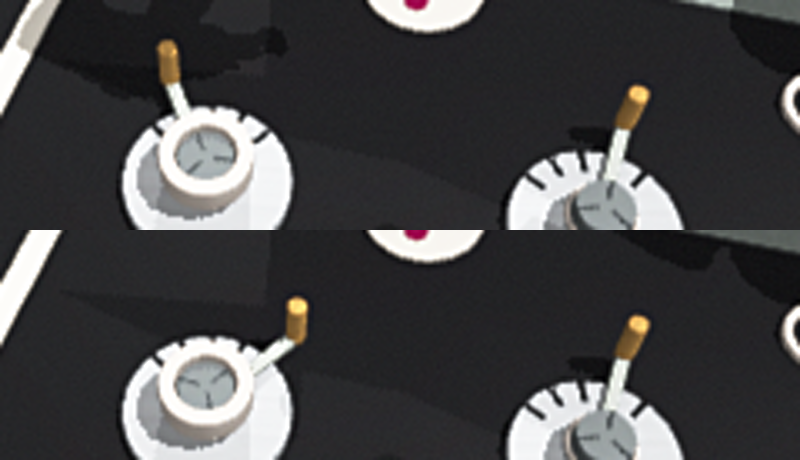

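With the gripper clear, the knob is at scene pixel (240,194), against a predicted (239,194) for the fourth notch. One slot is still free beyond it. The slim stand looks the same as in the first picture.

```bash
python3 -c "
from plant import ctrl
print(ctrl.hand_in())"
```

```text
the job is handed in; nothing more can be done
None
```

I turned the lever on the wide-bangle stand three clicks anticlockwise, from its first notch to the fourth, then let go, backed away and handed in at about 11.9 s of the 42 s. I kept the jaws loosely around the knob and went one notch at a time, resting roughly 0.4–0.7 s in each.

- **Wide lever:** pictures after each click showed the knob within about 1 pixel of where that notch should be. After the release it was at (240,194), against (239,194) predicted for the fourth notch, with one slot still free beyond it.
- **Slim lever:** it looks the same in the before and after pictures.
- **Forces:** every wrist force reading was about 1 N or less, which is close to sensor noise. They were taken only at the end of each move, so the push over each crest was not recorded.
- **Disagreements:** the two cameras differed by up to 7 mm on the knob's position. I used a joint fit of both views, and the loose hold on the knob left room for that error.

No check failed.

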